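Load a mosaic class kit, lowest piece first

TASK

Make up the mosaic kit: stand the square white tile, the round tin, the six-sided jar and the glue bottle upright in the wooden tray, each inside the black silhouette that has the shape of its own footprint. Load them one at a time from the lowest to the tallest (tile, tin, jar, then glue bottle), so that nothing tall is in the way of a later reach, and let each one go before taking the next.

Things in the scene. Friction and masses are not known exactly. Their poses are not given: they have to be found in the camera images.
- tile: flat square white ceramic tile, 60 x 60 mm, 14 mm thick, about 100 g. Stands free on the table at the start. Origin at the centre of its underside, z up. x and y are square to its edges.
- tin: closed round aluminium tin, lid 66 mm in diameter, 34 mm high, about 120 g. Stands free on the table at the start. Origin at the centre of its underside, z up. 
- jar: closed six-sided (regular hexagon) green glass jar, 56 mm across the flats (65 mm across the corners) up to 60 mm height, then a round steel lid 46 mm in diameter up to 76 mm; about 220 g. Stands free on the table at the start. Origin at the centre of its underside, z up. Its x axis is square to one pair of flats (other pairs at 60 degree steps).
- glue: upright yellow glue bottle with a black nozzle: oblong body 60 mm (along its x) by 36 mm (along its y), 115 mm high, nozzle (under 26 mm wide) up to 139 mm; about 160 g. Stands free on the table at the start. Origin at the centre of its underside, z up. 
- pad_square: fixed plywood place pad 105 x 105 x 5 mm lying on the kit tray's floor, with a flat black painted silhouette: a square of 76 x 76 mm, edges along x and y. Origin at the centre of the pad's underside (the silhouette's centre); the surface things stand on is 5 mm above it, z up. Its match is the tile, which may stand at any quarter turn.
- pad_round: fixed plywood place pad 105 x 105 x 5 mm lying on the kit tray's floor, with a flat black painted silhouette: a disc 82 mm in diameter. Origin at the centre of the pad's underside (the silhouette's centre); the surface things stand on is 5 mm above it, z up. Its match is the tin.
- pad_hex: fixed plywood place pad 105 x 105 x 5 mm lying on the kit tray's floor, with a flat black painted silhouette: a regular hexagon 72 mm across the flats. Origin at the centre of the pad's underside (the silhouette's centre); the surface things stand on is 5 mm above it, z up. Its match is the jar, which may be turned any way about the vertical.
- pad_oblong: fixed plywood place pad 105 x 105 x 5 mm lying on the kit tray's floor, with a flat black painted silhouette: a rectangle 76 mm along its x by 52 mm along its y. Origin at the centre of the pad's underside (the silhouette's centre); the surface things stand on is 5 mm above it, z up. Its match is the glue bottle, long side along the long side, either way round.
- kit_tray: fixed open wooden tray 280 x 280 mm, floor 6 mm thick, rim 17 mm high and 6 mm thick; it holds the four pads in a two by two pattern (centres about 130 mm apart), which pad is where changes. Origin at the centre of its underside, z up, x and y along its sides.

How it is judged:
By the outcome, as a careful person would: the job done as asked, in the order asked, and still so for the second after the job is handed in, with the robot touching nothing.
It also fails if it takes over 122 s, if anything falls off the work surface, if the arm or the gripper's body presses on something with over 40 N, if the wrist force passes 120 N, or if a joint passes its speed limit or range.

ROBOT

A 6-joint arm with a two-finger parallel gripper is mounted at the origin on the work surface. World frame = base frame: x ahead of the robot, y to its left, z up, the work surface at z = 0. Lengths are in m, angles in rad, forces in N, time in s.
With the tool pointing down it reaches from about 0.3 to 0.85 m from the base axis. Payload 4.2 kg.
Tool frame: the origin (TCP) lies between the finger pads; the fingertips stand 11 mm ahead of it and the grasp point (between the pads) lies 8 mm behind it; z points along the fingers, y is the line along which they close (so a half turn about z gives the same grasp; the last joint's range is limited). The gripper opens to 91 mm and grips with 3 to 60 N. Pads are 32 mm wide; open, the fingers measure 118 mm over their backs; the gripper's body (76 mm by 178 mm) begins 60 mm behind the grasp point.
Start: joints at [1.299, 0.32, 1.565, -0, 1.257, -0.02], TCP at [0.143, 0.557, 0.225] pointing down, gripper open.
Joint ranges: [-3.11, 3.11], [-0.84, 2.01], [0.21, 2.61], [-1.34, 4.49], [0.05, 2.63], [-2.56, 2.56]. Speed limits (rad/s): [2.57, 2.57, 3.14, 3.14, 3.14, 3.14].

INTERFACE

Orientations are given as a 3x3 rotation matrix whose columns are the frame's x, y, z axes.
In Python, from rig import * gives the robot as it stands. Calls block until the motion is done:
- move_pose(position, orientation): joint-space move of the TCP to a pose.
- movel(position, orientation=None, vel=0.15): straight line of the TCP; orientation=None keeps the orientation; vel is the mean speed in m/s.
- goto_joints(angles): joint-space move.
- open_gripper() and grasp(grip_force=None): open the fingers fully, or close them until they stop; grip_force is the grip in N (None keeps the last).
- pause(seconds).
- ik(position, orientation): joint angles nearest the present ones, or None.
- get_obs(): the state.
- read_camera(name): name is "scene" or "side" or "wrist"; returns a dict with "pixels" (480x640x3 uint8, red, green, blue), "fx", "fy", "cx", "cy" (pixels), "R" (3x3) and "t" (3): a world point X has camera coordinates R X + t; the wrist camera has in their place "mount" (4x4, takes a point from camera to tool coordinates, whose origin is the TCP and whose axes are the flange's). Camera axes: x right, y down, z forward; pixel columns grow to the right and rows downward; lengths in m; the calibration is good to about 2 mm. A picture is of the moment at which its call begins: read the wrist's pose just before it. There is no depth.
A pose or a line that the arm cannot do raises PlanningError and nothing moves.
- finish_job(): hands the job in; it is judged then, once.
The state is a dict: "time_s": time; "joint_positions": joint angles; "joint_vel": joint speeds; "effort": joint torques, N m; "position": TCP position; "tcp_rot": TCP orientation; "ft_force": force on the tool from outside, world axes, zero at the start; "moment": the same for the moment, N m; "grip_width": finger opening in m; "grip_force": force on a finger pad.
Only numpy, scipy, OpenCV 4.12 (cv2) and the standard library are available. Lean on these libraries where they do the work, as an engineer would, in place of code of your own. Each camera call takes 0.05 s, during which the arm holds its last target. There are 200 camera calls.

## Working session

There is one attempt and no reset: what is moved stays moved. The work goes in short steps, each a Python script; the robot and the scene stay as the last script left them, time stands still between calls to the robot, and variables do not carry over. Pictures are saved under pics/ and viewed, at most 14 in all, crops included, and the job is handed in when it is done.

```bash
mkdir -p pics; ls
python3 - <<'E'
from rig import *
import cv2, numpy as np, pickle
np.set_printoptions(precision=4,suppress=True)
o=get_obs(); print(o['time_s'],o['position'],o['tcp_rot'])
d={}
for n in ("scene","side","wrist"):
    c=read_camera(n); d[n]=c; cv2.imwrite(f"pics/{n}0.png",c["pixels"][:,:,::-1])
    print(n,c["fx"],c["cx"],c["cy"],c.get("R"),c.get("t"),c.get("mount"))
pickle.dump((o,d),open("v0.pkl","wb"))
E
```

```text
pics
0.0 [0.1431 0.5564 0.2241] [[-0.9685  0.2492 -0.0004]
 [ 0.2492  0.9685 -0.0017]
 [ 0.     -0.0017 -1.    ]]
scene 541.3920444654829 325.7927205797988 238.76177692247333 [[ 0.06    0.998  -0.0178]
 [ 0.5322 -0.0471 -0.8453]
 [-0.8445  0.0412 -0.534 ]] [-0.0139 -0.248   1.3381] None
side 560.3450080499262 318.55237953663817 237.03050927835605 [[ 0.8681 -0.4963  0.0121]
 [-0.2588 -0.4733 -0.842 ]
 [ 0.4236  0.7278 -0.5393]] [-0.4528  0.1663  0.7321] None
wrist 349.7333275710273 321.07339619404786 242.87264220362437 None None [[ 0.0007 -0.9679 -0.2515  0.0699]
 [ 1.      0.0006  0.0004 -0.001 ]
 [-0.0002 -0.2515  0.9679 -0.1584]
 [ 0.      0.      0.      1.    ]]
```

View pics/scene0.png

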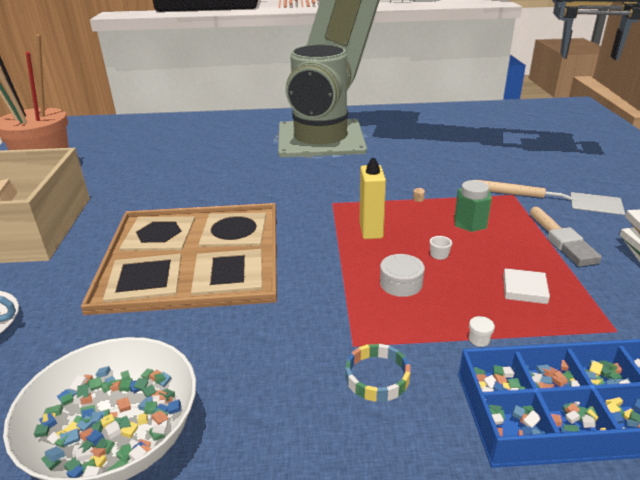

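View pics/side0.png

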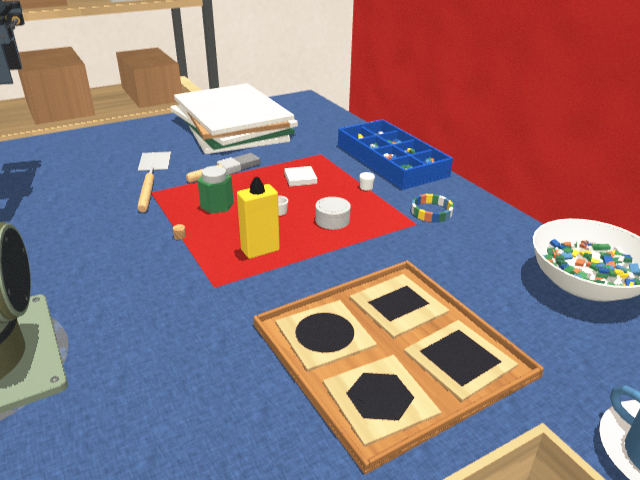

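Scene view shows the tray on the left: hex pad (158,231), round (234,228), square or oblong at (143,275) and (228,270). The objects are on the red cloth: glue (372,200), tin (402,275), jar (473,207) and tile (526,286). Small cups at (440,247) and (481,331) must not be hit. In the side view the jar is at (215,190), glue (258,222), tin (333,212) and tile (300,176). The pads there are round (325,332), oblong or square (398,303), (461,357), and hex (380,396).

```bash
cat > h.py <<'E'
import cv2, numpy as np
np.set_printoptions(precision=4,suppress=True)
def camera(c,o=None):
    """intrinsics, world rotation camera->world, camera centre"""
    if c.get("mount") is not None and o is not None:
        M=np.array(c["mount"]); R=np.array(o["tcp_rot"])
        return c,R@M[:3,:3],np.array(o["position"])+R@M[:3,3]
    R=np.array(c["R"]); return c,R.T,-R.T@np.array(c["t"])
def rays(cam,px):
    c,Rw,C=cam; px=np.asarray(px,float).reshape(-1,2)
    d=np.c_[(px[:,0]-c["cx"])/c["fx"],(px[:,1]-c["cy"])/c["fy"],np.ones(len(px))]@Rw.T
    return C,d/np.linalg.norm(d,axis=1)[:,None]
def cast(cam,px,z):
    C,d=rays(cam,px); return (C+d*((z-C[2])/d[:,2])[:,None])[:,:2]
def tri(obs):
    A=np.zeros((3,3));b=np.zeros(3);P=[]
    for cam,p in obs:
        C,d=rays(cam,p);Q=np.eye(3)-np.outer(d[0],d[0]);A+=Q;b+=Q@C;P.append((C,Q))
    X=np.linalg.solve(A,b); return X,max(np.linalg.norm(Q@(X-C)) for C,Q in P)
def project(cam,X):
    c,Rw,C=cam; p=(np.asarray(X)-C)@Rw; return c["fx"]*p[0]/p[2]+c["cx"],c["fy"]*p[1]/p[2]+c["cy"]
def blob(img,box,f):
    """largest contour of mask f(hsv) in box x0,y0,x1,y1 of an RGB image"""
    x0,y0,x1,y1=box; hsv=cv2.cvtColor(np.ascontiguousarray(img[y0:y1,x0:x1]),cv2.COLOR_RGB2HSV).astype(int)
    m=f(hsv[...,0],hsv[...,1],hsv[...,2]).astype(np.uint8)
    cs,_=cv2.findContours(m,cv2.RETR_EXTERNAL,cv2.CHAIN_APPROX_NONE,offset=(x0,y0))
    return max(cs,key=cv2.contourArea)[:,0,:]
def cen(k):
    m=cv2.moments(np.asarray(k,np.float32).reshape(-1,1,2)); return np.array([m["m10"],m["m01"]])/m["m00"]
def rect(xy):
    """centre (area), sides and angle (deg) of the min-area rectangle"""
    (c,s,a)=cv2.minAreaRect((np.asarray(xy)*1000).astype(np.float32)); 
    return cen(np.asarray(xy)*1000)/1000,np.array(s),a
black=lambda h,s,v:v<65
white=lambda h,s,v:(s<40)&(v>215)
grey=lambda h,s,v:(s<40)&(v>110)
yellow=lambda h,s,v:(abs(h-27)<9)&(s>120)&(v>90)
E
python3 - <<'E'
from h import *; import pickle
o,d=pickle.load(open("v0.pkl","rb"))
S,D=camera(d["scene"]),camera(d["side"])
B={"hex":((130,215,190,247),(335,365,425,425),black),"round":((205,212,262,243),(288,308,362,357),black),
"A":((110,255,178,294),(410,325,510,390),black),"B":((205,252,250,287),(362,282,435,325),black),
"tile":((498,262,555,305),(280,163,320,190),white),"tin":((375,250,428,300),(310,195,355,230),grey),
"jarlid":((455,178,495,200),(198,163,235,186),grey),"glue":((350,155,395,245),(230,180,285,262),yellow)}
for n,(a,b,f) in B.items():
    ka,kb=blob(d["scene"]["pixels"],a,f),blob(d["side"]["pixels"],b,f)
    X,e=tri([(S,cen(ka)),(D,cen(kb))])
    print(n,"tri",X,"gap",e,"areas",cv2.contourArea(ka),cv2.contourArea(kb))
    for c,k in((S,ka),(D,kb)):
        r=rect(cast(c,k,X[2])); print("   ",*r, np.ptp(k,axis=0))
o0=o; print("cam",camera(d["wrist"],o)[2])
E
```

```text
hex tri [ 0.4302 -0.3095  0.0091] gap 0.0008573519302741558 areas 561.0 2138.0
    [ 0.4285 -0.3089] [74.1874 60.8299] 84.83533477783203 [42 18]
    [ 0.4313 -0.3091] [69.5754 80.4474] 56.080169677734375 [66 46]
round tri [ 0.4289 -0.1776  0.0089] gap 0.0009501456184140797 areas 667.5 1668.5
    [ 0.4266 -0.1769] [73.8489 73.6798] 53.922794342041016 [43 21]
    [ 0.4298 -0.1774] [78.3695 78.6346] 23.872272491455078 [57 38]
A tri [ 0.5616 -0.3062  0.0087] gap 0.0008781871055742632 areas 1117.0 2145.0
    [ 0.5594 -0.3054] [69.1529 72.1737] 5.2428879737854 [52 29]
    [ 0.5628 -0.3053] [73.5527 74.1641] 5.412451267242432 [79 55]
B tri [ 0.5572 -0.1756  0.0089] gap 0.0006551365732205404 areas 710.5 972.0
    [ 0.5551 -0.1751] [69.4516 48.2832] 2.9858672618865967 [32 27]
    [ 0.5582 -0.1757] [73.2927 49.3102] 3.190736770629883 [58 34]
tile tri [0.6326 0.2744 0.009 ] gap 0.0031972146333313954 areas 916.5 423.0
    [0.6273 0.278 ] [59.6343 61.5323] 73.43440246582031 [43 27]
    [0.6317 0.2694] [80.6057 59.1275] 73.17768096923828 [31 18]
tin tri [0.6031 0.0923 0.0157] gap 0.0013911795767097886 areas 1464.5 881.5
    [0.5983 0.094 ] [ 65.2499 107.5824] 79.7269287109375 [43 41]
    [0.6042 0.0924] [111.634   63.1895] 60.46387481689453 [33 30]
jarlid tri [0.44   0.2465 0.07  ] gap 0.001318264371220842 areas 417.5 442.0
    [0.4364 0.2482] [44.8659 79.3136] 71.08995056152344 [27 20]
    [0.4406 0.2448] [85.4415 60.3506] 67.47920227050781 [32 20]
glue tri [0.4434 0.0681 0.0542] gap 1.2954237055692377e-05 areas 1460.5 2416.0
    [0.4268 0.0703] [ 43.8976 267.3763] 82.70630645751953 [24 72]
    [0.4488 0.0801] [240.4029  72.9661] 69.25595092773438 [41 74]
cam [0.0752 0.5731 0.3825]
```

View pics/wrist0.png

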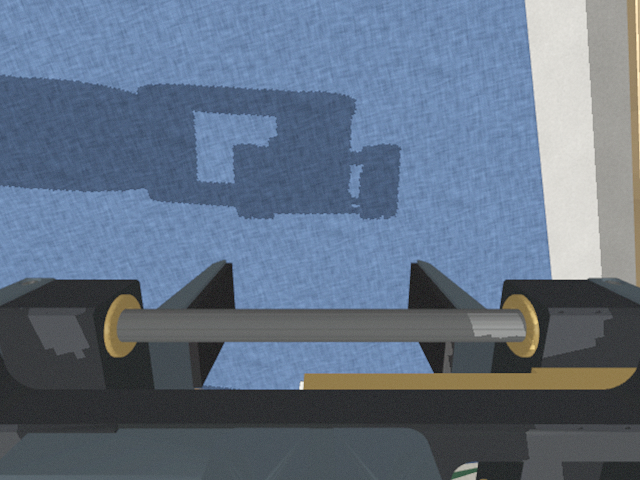

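The first wrist view shows only table and gripper; the fingers hide everything below row 265. The pad heights (~9 mm against 11 nominal), tile 60 mm and pad spacing of 130 mm are consistent. For finer measurement I'll take two wrist views over the objects and two over the tray.

Run:
```python
from rig import *; from h import *; import pickle
R=np.array([[0,1,0],[1,0,0],[0,0,-1.]])
out=[]
for i,p in enumerate([(.50,.06,.36),(.57,.06,.36),(.53,-.33,.30),(.46,-.33,.30)]):
    move_pose(p,R); pause(.3); o=get_obs(); c=read_camera("wrist"); out.append((o,c))
    cv2.imwrite(f"pics/w{i}.png",c["pixels"][:,:,::-1]); print(o["time_s"],o["position"],o["joint_positions"],o["ft_force"])
pickle.dump(out,open("w.pkl","wb"))
a=[cv2.imread(f"pics/w{i}.png")[:300] for i in (0,2)]
cv2.imwrite("pics/w02.png",np.vstack(a))
```

```text
2.6917 [0.5    0.0604 0.3599] [0.0973 0.1489 1.4598 0.     1.5331 0.0966] [ 0.102   1.0912 -0.7426]
3.425 [0.5693 0.06   0.3607] [0.085  0.2652 1.3077 0.     1.5679 0.0848] [-0.6567  0.3556 -0.3078]
5.25 [ 0.5304 -0.3293  0.3002] [-0.5741  0.3662  1.3078  0.0001  1.4674 -0.5753] [-0.1071 -0.5223  0.004 ]
5.9833 [ 0.4608 -0.33    0.2996] [-0.6418  0.2703  1.4483  0.0001  1.4233 -0.6425] [ 0.4317 -1.2544 -0.8687]
```

View pics/w02.png

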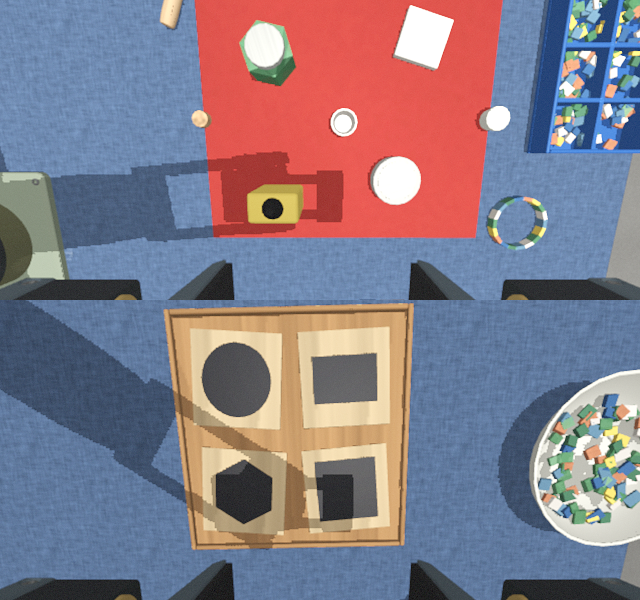

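View pics/w1.png

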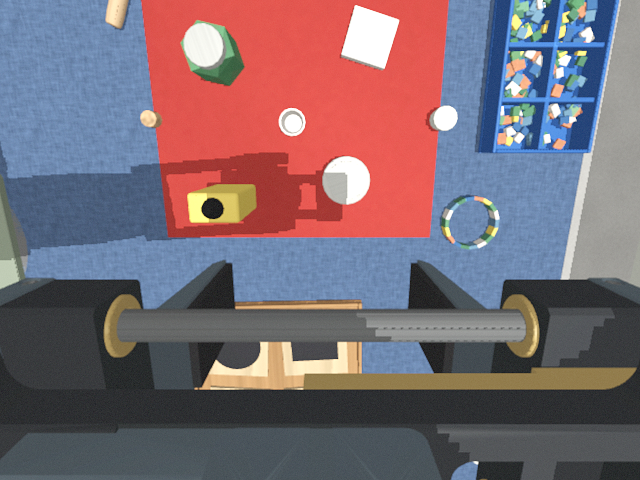

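The wrist views (up = +y, right = +x) show every item clearly. In w0: jar lid (264,45), tile (424,37), tin (396,180), nozzle (272,208). In w2, the lower half, the pads are round (236,79), oblong (345,78), hex (244,192) and square (347,188).

```bash
cat > m.py <<'E'
from h import *; import pickle
w=pickle.load(open("w.pkl","rb")); C=[camera(c,o) for o,c in w]; I=[c["pixels"] for o,c in w]
dark=lambda h,s,v:(s<75)&(v<105)
whitish=lambda h,s,v:(s<50)&(v>150)
bright=lambda h,s,v:(s<30)&(v>242)
green=lambda h,s,v:((h>45)&(h<90)&(s>60))|((s<50)&(v>150))
yel=lambda h,s,v:((abs(h-26)<10)&(s>100))|(v<60)
def pair(n,i,j,bi,bj,f,z):
    a,b=blob(I[i],bi,f),blob(I[j],bj,f)
    X,e=tri([(C[i],cen(a)),(C[j],cen(b))])
    print(n,"tri",X,"gap %.4f"%e)
    for k,c in((a,C[i]),(b,C[j])):
        xy=cast(c,k,z); ctr,s,an=rect(xy); print("   ",ctr,s,"%.1f"%an,"circ d",2e3*np.sqrt(cv2.contourArea(np.float32(xy))/np.pi))
    return a,b
def edges(n,c,k,z,eps=2.5):
    p=cv2.approxPolyDP(cv2.convexHull(k.reshape(-1,1,2)),eps,True)[:,0]; q=cast(c,p,z)
    for u,v,a in zip(q,np.roll(q,-1,0),p):
        d=v-u; print("   ",n,a,u,"len %.1f ang %.1f"%(1e3*np.hypot(*d),np.degrees(np.arctan2(d[1],d[0]))%180))
E
python3 - <<'E'
from m import *
pair("round",2,3,(195,30,280,130),(0,0,0,0) if 0 else (195+65,30,280+65,130),dark,.011)
E
python3 - <<'E'
from m import *
# predict the boxes in view 3 from view 2 at z=.011
P={"round":(236,79,42),"oblong":(345,78,38),"hex":(244,192,38),"square":(347,188,39)}
for n,(u,v,r) in P.items():
    x=cast(C[2],(u,v),.011)[0]; u2,v2=map(int,project(C[3],[*x,.011]))
    b=lambda u,v:(u-r,max(0,v-r),u+r,v+r)
    a=pair(n,2,3,b(u,v),b(u2,v2),dark,.011)
    if n=="hex": edges(n,C[2],a[0],.011)
pair("tile",0,1,(385,0,460,76),(335,0,405,76),bright,.014)
pair("tile_all",0,1,(385,0,460,76),(335,0,405,76),whitish,.014)
pair("tin",0,1,(362,148,430,212),(315,148,378,212),lambda h,s,v:(s<60)&(v>100),.034)
pair("lid",0,1,(236,12,292,72),(176,12,230,72),whitish,.076)
a=[blob(I[0],(230,12,302,92),green),blob(I[1],(170,12,250,92),green)]
for i in(0,1): edges("jar%d"%i,C[i],a[i],.06)
pair("nozzle",0,1,(255,192,290,225),(195,192,232,225),lambda h,s,v:v<70,.139)
a=[blob(I[0],(240,175,310,230),yel),blob(I[1],(180,175,265,230),yel)]
for i in(0,1): edges("glue%d"%i,C[i],a[i],.115,2)
print(C[0][2],C[1][2])
vis=np.hstack([cv2.resize(I[0][165:235,230:310],None,fx=5,fy=5,interpolation=0),cv2.resize(I[0][0:70,235:305],None,fx=5,fy=5,interpolation=0)])
cv2.imwrite("pics/crop.png",vis[:,:,::-1])
E
```

```text
round tri [ 0.4279 -0.1749  0.0017] gap 0.0005
    [ 0.43   -0.1781] [79.6114 79.085 ] 88.0 circ d 78.94765484988436
    [ 0.4285 -0.1771] [79.1019 78.5594] 46.2 circ d 76.85963958254521
round tri [ 0.4279 -0.1749  0.0017] gap 0.0005
    [ 0.43   -0.1781] [79.6114 79.085 ] 88.0 circ d 78.94765484988436
    [ 0.4285 -0.1771] [79.1019 78.5594] 46.2 circ d 76.85963958254521
oblong tri [ 0.5565 -0.1786  0.0353] gap 0.0005
    [ 0.5579 -0.175 ] [74.1632 50.2191] 3.2 circ d 64.91058495098792
    [ 0.5621 -0.1739] [74.0628 50.2705] 3.3 circ d 62.61705620130537
hex tri [ 0.4313 -0.3091  0.0085] gap 0.0000
    [ 0.4319 -0.3095] [80.2101 70.2412] 85.8 circ d 73.14535738328874
    [ 0.4315 -0.3096] [70.5106 80.0684] 56.9 circ d 72.90421129647991
    hex [245 160] [ 0.436  -0.2697] len 38.6 ang 145.1
    hex [271 178] [ 0.4676 -0.2917] len 40.8 ang 86.2
    hex [270 210] [ 0.4649 -0.3324] len 39.7 ang 25.6
    hex [243 223] [ 0.4292 -0.3496] len 40.2 ang 146.5
    hex [216 206] [ 0.3956 -0.3274] len 40.6 ang 85.8
    hex [216 174] [ 0.3986 -0.2869] len 41.2 ang 24.7
square tri [ 0.557  -0.3057  
[... 1906 characters left out ...]
ang 89.3
    glue0 [302 207] [0.4782 0.0681] len 19.2 ang 67.7
    glue0 [296 222] [0.471  0.0503] len 48.2 ang 1.5
    glue0 [255 223] [0.4228 0.0491] len 8.8 ang 156.1
    glue0 [248 220] [0.4148 0.0526] len 31.6 ang 87.1
    glue0 [248 193] [0.4164 0.0842] len 19.8 ang 27.4
    glue0 [263 185] [0.434  0.0933] len 44.6 ang 177.2
    glue1 [254 185] [0.4931 0.093 ] len 25.3 ang 89.9
    glue1 [255 207] [0.4931 0.0676] len 23.9 ang 40.0
    glue1 [240 220] [0.4748 0.0522] len 58.8 ang 1.2
    glue1 [190 221] [0.416 0.051] len 32.8 ang 88.7
    glue1 [188 193] [0.4167 0.0838] len 35.7 ang 16.8
    glue1 [217 184] [0.4509 0.0941] len 42.3 ang 178.5
[0.5006 0.13   0.5183] [0.5697 0.1296 0.5191]
```

View pics/crop.png

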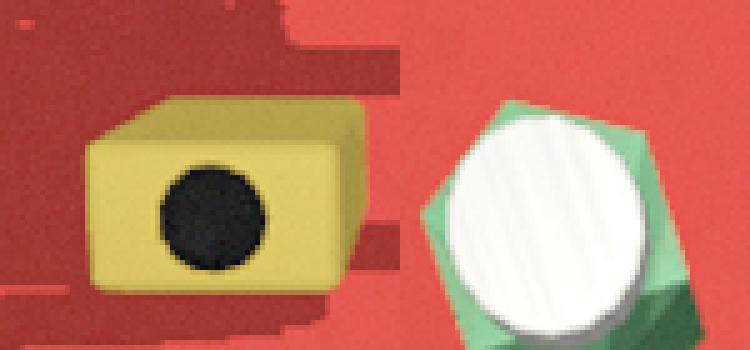

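The glue's long side lies almost exactly along x, and its top face and nozzle are clear. The jar's lid and top edges are clear too. All pads fit a 130 mm grid turned by about 1.2°: square at (.5615,-.3065), oblong (.5585,-.175), hex (.4317,-.3095), round (.4295,-.178). I'll refine the tin and glue offline and move the tile now.

```bash
cat > act.py <<'E'
from rig import *; from h import *
UP=.24
def Rphi(deg):
    a=np.radians(deg); c,s=np.cos(a),np.sin(a)
    return np.array([[-s,c,0],[c,s,0],[0,0,-1.]])
def pick(xy,phi,ztcp,force,wid):
    R=Rphi(phi); x,y=xy; open_gripper()
    move_pose((x,y,UP),R); movel((x,y,ztcp+.03),R,.25); movel((x,y,ztcp),R,.05)
    grasp(force); pause(.3); o=get_obs(); z=o["position"][2]
    print("grip",o["grip_width"],"expect",wid,"force",o["grip_force"],"z",z,o["ft_force"])
    assert abs(o["grip_width"]-wid)<.004,"bad grasp"
    movel((x,y,z+.03),R,.08); movel((x,y,UP),R,.25); pause(.2)
    o=get_obs(); print("lifted",o["grip_width"],o["ft_force"],o["time_s"]); return z
def place(xy,phi,z,surf=.011):
    R=Rphi(phi); x,y=xy; t=z+surf+.001
    move_pose((x,y,UP),R); movel((x,y,t+.03),R,.2); movel((x,y,t),R,.04); pause(.3)
    o=get_obs(); print("at",o["position"],o["ft_force"],o["grip_width"])
    open_gripper(); pause(.2); movel((x,y,t+.03),R,.06); movel((x,y,UP),R,.25); pause(.2)
    return look()
n=[0]
def look(name=None):
    o=get_obs(); c=read_camera("wrist"); print("t",o["time_s"],o["grip_width"])
    if name: cv2.imwrite(name,c["pixels"][:,:,::-1])
    return c,o
E
python3 - <<'E'
from m import *
top=lambda h,s,v:(s<40)&(v>232)
pair("tintop",0,1,(362,148,430,212),(315,148,378,212),top,.034)
for i,b in ((0,(240,175,310,230)),(1,(180,175,265,230))):
    hsv=cv2.cvtColor(I[i],cv2.COLOR_RGB2HSV); p=hsv[215,b[0]:b[2]]; print(hsv[200,250:305:4,2] if i==0 else hsv[200,190:256:4,2])
face=lambda h,s,v:((abs(h-26)<10)&(s>100)&(v>205))|(v<60)
a=pair("glueface",0,1,(240,185,310,230),(180,185,265,230),face,.115)
r=pair("sq-rectcentre",2,3,(308,149,386,227),(365,149,450,227),lambda h,s,v:(s<75)&(v<105),.011)
for k,i in zip(r,(2,3)): print(cv2.minAreaRect((cast(C[i],k,.011)*1000).astype(np.float32)))
for u in [(343,122),(495,118),(200,118)]: print("cup",cast(C[0],u,.03))
E
python3 - <<'E'
from act import *; import pickle
z=pick((.6327,.2739),-16.4,.0135,25,.060)
place((.5615,-.3065),5.5,z)
look("pics/p1.png")
E
```

```text
tintop tri [ 0.618   0.0904 -0.0319] gap 0.0027
    [0.6038 0.0923] [63.1601 63.47  ] 0.1 circ d 62.753180357788246
    [0.6126 0.0969] [48.5394 63.3356] 35.2 circ d 48.98704424167451
[222 221 222 223  76  32  29  64 224 222 224 224 171 179]
[255 255 255 255 114  36  25  74 224 221 222 223 184 169 167 168 167]
glueface tri [0.4438 0.0676 0.116 ] gap 0.0000
    [0.4436 0.0673] [56.1548 31.5666] 0.1 circ d 47.1086604336941
    [0.4434 0.0672] [57.509  33.9632] 0.0 circ d 48.619476965321674
sq-rectcentre tri [ 0.557  -0.3057  0.0593] gap 0.0013
    [ 0.5604 -0.3134] [74.2096 74.3032] 5.7 circ d 72.63486365648706
    [ 0.5682 -0.3106] [73.9165 73.8332] 5.6 circ d 73.30431832098056
((562.6380615234375, -306.1719055175781), (74.2095947265625, 74.30323028564453), 5.7172441482543945)
((562.7587890625, -305.8605041503906), (73.91645050048828, 73.83322143554688), 5.5504326820373535)
cup [[0.5292 0.1683]]
cup [[0.7297 0.1736]]
cup [[0.3403 0.1731]]
grip 0.05987269236378078 expect 0.06 force 25.000302493572235 z 0.013638768035556125 [-1.0518  0.0299  2.3914]
lifted 0.05923200928982025 [-0.8606 -0.3185 -0.424 ] 12.725
at [ 0.5616 -0.3065  0.0258] [-0.5936 -0.1788 -0.3176] 0.05952855568562111
t 19.6833 0.09110419271330439
t 19.7333 0.09096637590751452
```

View pics/p1.png

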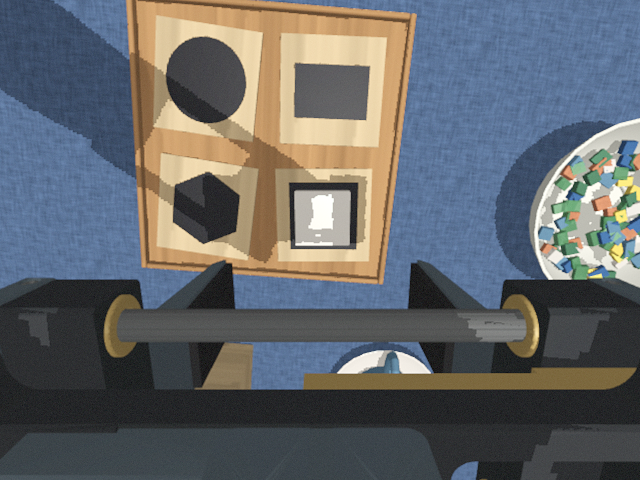

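The tile (295–352, 190–246) sits inside the square silhouette (289–358, 183–249). Allowing for parallax the margins are even on all sides. Next is the tin, with one more unshadowed view to measure the height of its top.

Run:
```python
from act import *; import pickle
o0,c0=pickle.load(open("w.pkl","rb"))[0]; A=camera(c0,o0)
move_pose((.43,.06,.36),Rphi(0)); pause(.3); c1,o1=look(); B=camera(c1,o1)
top=lambda h,s,v:(s<40)&(v>225)
u,v=map(int,project(B,(.603,.0925,.034)))
a=blob(c0["pixels"],(362,148,430,212),top); b=blob(c1["pixels"],(u-34,v-34,u+34,v+34),top)
X,e=tri([(A,cen(a)),(B,cen(b))]); print("tin",X,e)
for c,k in((A,a),(B,b)): print(rect(cast(c,k,.034)))
assert abs(X[2]-.034)<.006 and np.hypot(X[0]-.603,X[1]-.0925)<.004
z=pick(.5*(X[:2]+np.array([.603,.0925])),0,.018,25,.066)
place((.4297,-.1778),0,z,.011)
look("pics/p2.png")
```

```text
t 21.5917 0.09117002873409175
tin [0.6042 0.0926 0.0317] 9.089457568881627e-05
(array([0.6037, 0.0921]), array([63.1595, 63.471 ]), 0.08385028690099716)
(array([0.6034, 0.0923]), array([63.3246, 63.1738]), 48.01805877685547)
grip 0.06559182157973714 expect 0.066 force 25.000273883342743 z 0.0182027670917569 [-0.2291 -0.6018  1.4551]
lifted 0.06539047182532201 [ 0.0472  0.1076 -0.3914] 26.8417
at [ 0.4298 -0.1779  0.0304] [-0.4316  0.0502 -0.9113] 0.06559046684627967
t 32.8167 0.09104462318062326
t 32.8667 0.0911123112065593
```

View pics/p2.png

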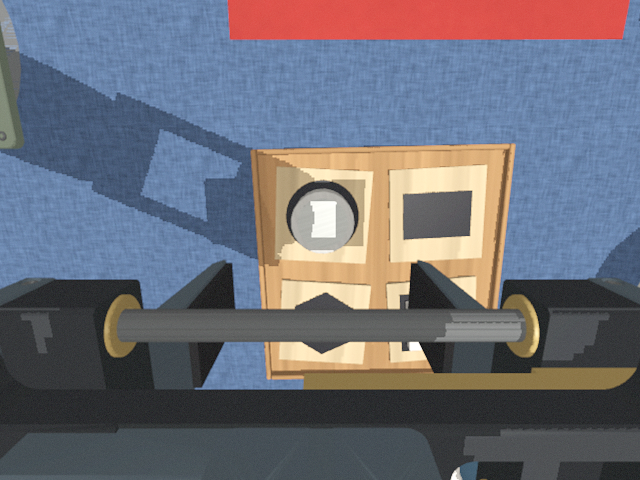

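The tin's top (288–356, 188–251) lies over the round disc (top edge at row 180). The offset toward the bottom is what parallax predicts for its 34 mm height. Next is the jar.

Run:
```python
from act import *
z=pick((.4348,.2478),17.5,.034,30,.056)
place((.4317,-.3095),-4.3,z)
look("pics/p3.png")
```

```text
grip 0.05590260064691537 expect 0.056 force 29.988454937702045 z 0.034092482396830964 [-1.1806 -1.293   1.7356]
lifted 0.055799015321215846 [-1.5676  0.3332 -2.3308] 38.8083
at [ 0.4318 -0.3095  0.0463] [-0.3071 -0.504  -3.149 ] 0.055839163676172116
t 45.5417 0.0913226751566113
t 45.5917 0.0914943367986984
```

View pics/p3.png

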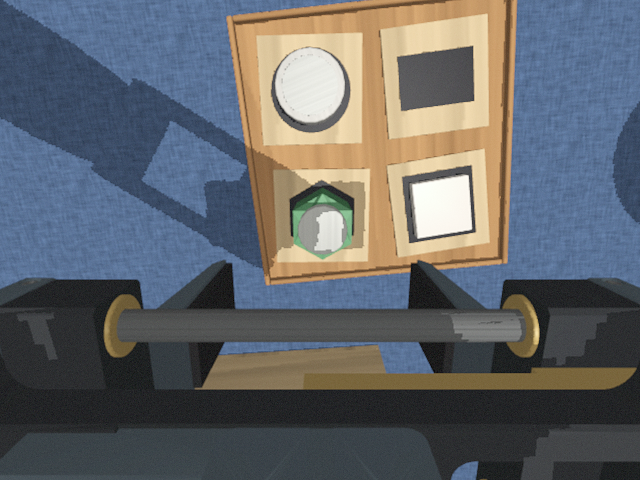

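The jar (322,222) stands in the hexagon with its flats parallel, and the tin (310,85) and tile (441,205) sit inside theirs. Last is the glue bottle.

Run:
```python
from act import *
z=pick((.4436,.0673),90,.083,20,.036)
place((.5587,-.1750),93.2,z)
move_pose((.50,-.33,.34),Rphi(0)); pause(.2); look("pics/p4.png")
c=read_camera("side"); s=read_camera("scene")
a=c["pixels"][250:480,240:560]; b=cv2.resize(s["pixels"][170:320,80:300],None,fx=2,fy=2)
cv2.imwrite("pics/fs.png",np.hstack([cv2.resize(a,(360,300)),b[:,:440]])[:,:,::-1])
```

```text
grip 0.03581964166862602 expect 0.036 force 19.99837428331375 z 0.08299201325842682 [-0.9502  0.1328 -0.2538]
lifted 0.036041834301200296 [ 0.0475 -0.0078 -1.8307] 51.2417
at [ 0.5588 -0.175   0.0952] [ 0.0346  0.112  -1.6799] 0.035743550523122454
t 56.8167 0.09103685897314233
t 58.2917 0.09136382698107265
```

View pics/p4.png

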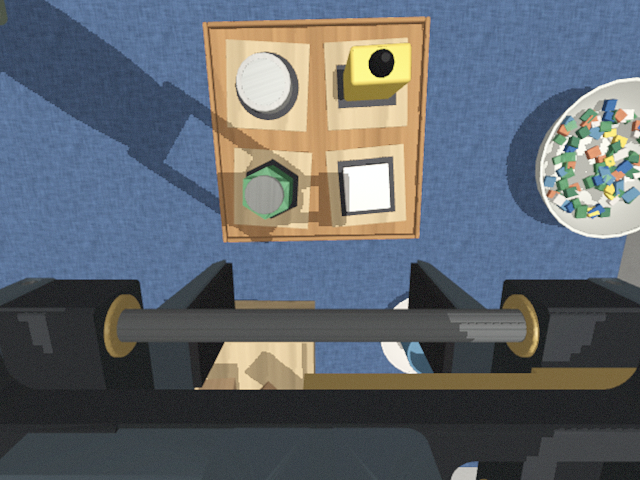

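View pics/fs.png

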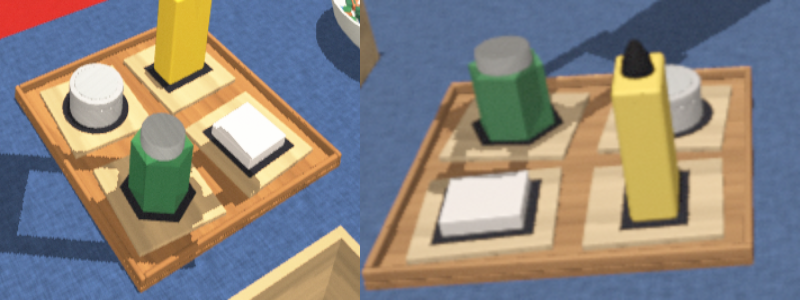

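All four stand upright, each with a black margin around its foot in both fixed views and the wrist view. The arm is clear, so I'm handing in.

```bash
python3 -c "
from rig import *
print(finish_job())"
```

```text
the job is handed in; nothing more can be done
None
```

The tile, tin, jar and glue bottle were placed in that order, each upright in its own silhouette by the final camera views, and the job was handed in at about 58 s of the 122 s allowed; no verdict was returned.

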